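# Press the axle caps onto the carved wagon

## Robot

A 6-joint arm with a two-finger parallel gripper is mounted at the origin on the work surface. World frame = base frame: x ahead of the robot, y to its left, z up, the work surface at z = 0. Lengths are in mm, angles in rad, forces in N, time in s.
With the tool pointing down it reaches from about 300 to 950 mm from the base axis. Payload 3.1 kg.
Tool frame: the origin (TCP) lies midway between the tips of the shut fingers; the grasp point (between the pads) lies pinch_z behind it (pinch_z is the distance from the TCP to the grasp point, in mm); z points along the fingers, y is the direction in which the jaws open and shut (so a half turn about z gives the same grasp; the last joint's range is limited). The gripper opens to 85 mm and grips with 20 to 120 N. Pads are 22 mm wide; open, the fingers measure 114 mm over their backs; the gripper's body (76 mm by 85 mm) begins 54 mm behind the grasp point. The pads swing forward as they close: fully open they stand 13 mm farther back than shut.
Start: joints at [-0.07, 0.308, 1.634, -0, 1.2, -0.07], TCP at [625.006, -0.028, 231.272] pointing down, gripper open.
Joint ranges: [-3.06, 3.06], [-0.79, 1.96], [0.05, 2.63], [-1.19, 4.34], [0.05, 2.64], [-2.94, 2.94]. Speed limits (rad/s): [2.79, 2.79, 3.14, 3.14, 3.14, 3.14].

## Interface

Orientations are given as a 3x3 rotation matrix whose columns are the frame's x, y, z axes.
In Python, from bench import state, grab_frame, close_job, pinch_z gives the robot as it stands.
- The arm moves only by the tool send_rows, never from a script. Its argument "plan" is a list of rows, each a list of 2 entries, a list of its own where there are three numbers: the shift along the tool's x, y, z in cm, then the turn about the tool's z in rad. In form: [[[dx, dy, dz], roll], ...]. A call has 1 to 20 rows; each row shifts and turns the commanded pose from where the row before left it, along the tool's axes as they then stand; what a row does not reach is not made up. A row lasts 1/8 s, in which the tool goes at most 62.5 mm and 10.7 degrees, less where a joint would pass 70% of its speed; a pose out of reach is approached as far as the arm can. A call is refused whole if a number of a shift passes 6.25 or a number of a turn 0.188, either way. A call with a gripper value outside its range is refused whole. "gripper" is the finger opening in cm, from 0 to 8.54, set as the call begins (left out, the last holds). The fingers move at their own pace and stop on an object; "grip_force" is the grip in N (left out, the last holds). Time passes only in rows, so rows that do not move let the fingers close. It gives the time, the measured TCP pose, the force and the opening at its end, in the units of the state.
- state(): the state, without advancing time (a new reading comes with each control period).
- grab_frame(name): name is "scene" or "side" or "wrist"; returns a dict with "img" (400x640x3 uint8, red, green, blue), "depth" (400x640 float32, mm along the optical axis (not along the pixel's ray), 0 where there is no reading), "fx", "fy", "cx", "cy" (pixels), "R" (3x3) and "t" (3): a world point X has camera coordinates R X + t; the wrist camera has in their place "T_tool_cam" (4x4, takes a point from camera to tool coordinates, whose origin is the TCP and whose axes are the flange's). Camera axes: x right, y down, z forward; pixel columns grow to the right and rows downward; lengths in mm; the calibration is good to about 2 mm. A picture is of the moment at which its call begins: read the wrist's pose just before it.
- close_job(): hands the job in, once; it reports no verdict.
The state is a dict: "clock": time; "joint_pos": joint angles; "qd": joint speeds; "joint_efforts": joint torques, N m; "eef_pos": TCP position; "tcp_rot": TCP orientation; "force": force on the tool from outside, world axes, zero at the start; "torque": the same for the moment, N m; "width": finger opening in mm.
Only numpy, scipy, OpenCV 4.12 (cv2) and the standard library are available. Lean on these libraries where they do the work, as an engineer would, in place of code of your own. Each camera call takes 0.05 s, during which the arm holds its last target.

## Task

The carved wagon lies on its side with its two upper wheels on their bare axles, still unsecured. Take the two turned axle caps from among the things on the bench and push each straight down onto the axle it belongs to, the large one on the rear (large) wheel and the small one on the front (small) wheel, until its teeth have bitten and its foot sits fully home against the wheel's nave. Then let go, leaving everything else on the bench standing where it is.

Things in the scene. Friction and masses are not known exactly. Their poses are not given: they have to be found in the camera images.
- wagon: carved wooden hay wagon lying on its right side on a felted board, fixed. Origin on the table, 90 mm ahead of the rear axle; x: the wagon's up, y: its forward, z: straight up. Upper wheels lie level, 150 mm wide at the rear, 110 mm at the front, tops 144 mm above the table, naves 8 mm prouder. The rest is lower and within x -80 to 125, y -170 to 202 mm
- rear_axle_tip (a point): centre of the rounded end of the rear axle, a plain steel rod 16 mm wide standing straight up 40 mm proud of the nave of the 150 mm rear wheel, 192 mm above the table; at x 0, y -90, z 192 mm in the frame of wagon. Axes as the wagon's
- front_axle_tip (a point): centre of the rounded end of the front axle, a plain steel rod 10 mm wide standing straight up 40 mm proud of the nave of the 110 mm front wheel, 192 mm above the table; at x -20, y 90, z 192 mm in the frame of wagon. Axes as the wagon's
- rear_seat (a point): centre of the outer face of the rear wheel's nave (50 mm in diameter), on the axle's line, 40 mm below the axle's end, 152 mm above the table: where the foot of the large cap must come to rest. Axes as the wagon's
- front_seat (a point): centre of the outer face of the front wheel's nave (37 mm in diameter), on the axle's line, 40 mm below the axle's end, 152 mm above the table: where the foot of the small cap must come to rest. Axes as the wagon's
- cap_large: the LARGE cap, for the rear axle: turned brown wooden axle cap: cylinder 58 mm wide, 62 mm tall, low dome on top (sides straight to 50 mm), 100 g, standing on its open foot in the clutter. Origin: centre of its foot; z up its axis. Blind bore 50 mm deep, 19.6 mm wide, flared to 26 mm at the foot; 6 spring teeth 20 mm up it. Slips loosely over the axle's end until its foot is about 15 mm above the nave, then needs a slow press of 10 to 15 N to the nave; stays where left
- cap_small: the SMALL cap, for the front axle: turned brown wooden axle cap: cylinder 42 mm wide, 62 mm tall, low dome on top (sides straight to 50 mm), 60 g, standing on its open foot in the clutter. Origin: centre of its foot; z up its axis. Blind bore 50 mm deep, 13.6 mm wide, flared to 20 mm at the foot; 6 spring teeth 20 mm up it. Slips loosely over the axle's end until its foot is about 17 mm above the nave, then needs a slow press of 10 to 15 N to the nave; stays where left
- figure_tall: carved pale wooden standing robed figure. Origin: centre of its foot; largest radius 31 mm, 160 mm tall. Loose bystander
- figure_short: carved pale wooden robed figure, stouter. Origin: centre of its foot; largest radius 35 mm, 125 mm tall. Loose bystander
- glue_bottle: white plastic glue bottle with a black cap. Origin: centre of its foot; largest radius 29 mm, 155 mm tall. Loose bystander
- coffee_cup: black plastic cup. Origin: centre of its foot; largest radius 36 mm, 95 mm tall. Loose bystander
- wax_tin: closed round steel wax tin, back of the table. Origin: centre of its foot; largest radius 34 mm, 55 mm tall. Loose bystander
- mallet: carver's round wooden mallet lying at the right of the table, 222 mm long (from -130 to +92 mm along its x), 76 mm thick at the head (at its +x end). Origin on the table below it. Loose bystander
- gouge: carving gouge lying behind the wagon, 245 mm long (about +-125 mm along its x), 30 mm thick. Origin on the table below it. Loose bystander
- sheep: carved pale wooden sheep on a 90 x 45 mm foot, 100 mm tall, 120 mm long along its x, left of the wagon. Origin: centre of its foot. Loose bystander
There are look-alikes about, which are no part of the job. What is shaped like the cap_small but turquoise is not meant. What is shaped like the cap_large but purple or red is not meant.

How it is judged:
By the outcome, as a careful person would: the job done as asked, in the order asked, and still so for the second after the job is handed in, with the robot touching nothing.
It also fails if it takes over 64 s, if anything falls off the work surface, if the arm or the gripper's body presses on something with over 40 N, if the wrist force passes 120 N, or if a joint passes its speed limit or range.

## Working session

There is one attempt and no reset: what is moved stays moved. The work goes in short steps, Python scripts to look and compute and a tool call to move; the robot and the scene stay as the last step left them, time stands still between calls to the robot, and variables do not carry over. Pictures are saved under pics/ and viewed, and the job is handed in when it is done.

Besides the shell and the picture viewer there is one more tool, called after "Emit:" by a JSON object that holds its "api" and its "payload". send_rows: Moves the arm, as the interface text tells. Its arguments: {"type":"object","properties":{"plan":{"type":"array","items":{"type":"array"}},"gripper":{"type":"number"},"grip_force":{"type":"number"}},"required":["plan"]}

```bash
mkdir -p pics; ls; cat > h.py <<'E'
import numpy as np, cv2
from bench import state, grab_frame, close_job, pinch_z
def save(f,name): cv2.imwrite('pics/'+name,cv2.cvtColor(f['img'],cv2.COLOR_RGB2BGR))
E
python3 - <<'E'
from h import *
import pickle
s=state();print(s,pinch_z if not callable(pinch_z) else pinch_z())
for n in ['scene','side','wrist']:
    f=grab_frame(n); save(f,n+'0.png'); pickle.dump(f,open(n+'0.pkl','wb'))
    print(n,{k:(np.round(v,3).tolist() if k not in('img','depth') else v.shape) for k,v in f.items()})
print(state()['clock'])
E
```

```text
pics
{'clock': 0.0, 'joint_pos': array([-6.96984875e-02,  3.08965614e-01,  1.63519925e+00,  3.26212440e-05,
        1.19969249e+00, -6.96929757e-02]), 'qd': array([-7.60748395e-04, -1.40546668e-04,  5.94303533e-04, -2.73119227e-04,
        7.92554056e-04, -3.47683056e-05]), 'joint_efforts': array([ 1.43707580e-04, -4.15252447e+01, -2.76667070e+01, -1.74997494e-04,
        1.01000658e-02, -1.14578896e-05]), 'eef_pos': array([6.24178515e+02, 4.06609675e-02, 2.30065554e+02]), 'tcp_rot': array([[ 1.75882323e-05,  9.99997453e-01, -2.25707959e-03],
       [ 9.99999982e-01, -1.71638434e-05,  1.88044898e-04],
       [ 1.88005679e-04, -2.25708286e-03, -9.99997435e-01]]), 'force': array([-0.03988044,  0.24013677,  0.73915539]), 'torque': array([0.02751822, 0.02134312, 0.02321812]), 'width': 85.56245629152608} 18.700000000000003
scene {'img': (400, 640, 3), 'depth': (400, 640), 'fx': 384.791, 'fy': 384.791, 'cx': 314.744, 'cy': 202.06, 'R': [[0.763, 0.646, 0.021], [0.441, -0.496, -0.748], [-0.473, 0.58, -0.663]], 't': [-427.33, -150.225, 1478.473]}
side {'img': (400, 640, 3), 'depth': (400, 640), 'fx': 393.348, 'fy': 393.348, 'cx': 326.125, 'cy': 198.294, 'R': [[-0.762, -0.647, -0.022], [-0.445, 0.548, -0.708], [0.47, -0.53, -0.706]], 't': [412.884, 344.502, 1293.817]}
wrist {'img': (400, 640, 3), 'depth': (400, 640), 'fx': 292.963, 'fy': 292.963, 'cx': 324.369, 'cy': 204.444, 'T_tool_cam': [[0.001, -0.949, -0.316, 81.091], [1.0, 0.001, -0.0, -0.73], [0.001, -0.316, 0.949, -143.188], [0.0, 0.0, 0.0, 1.0]]}
0.15
```

View pics/scene0.png

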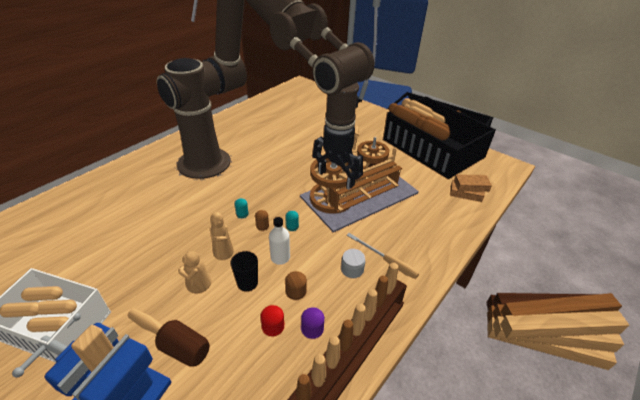

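View pics/side0.png

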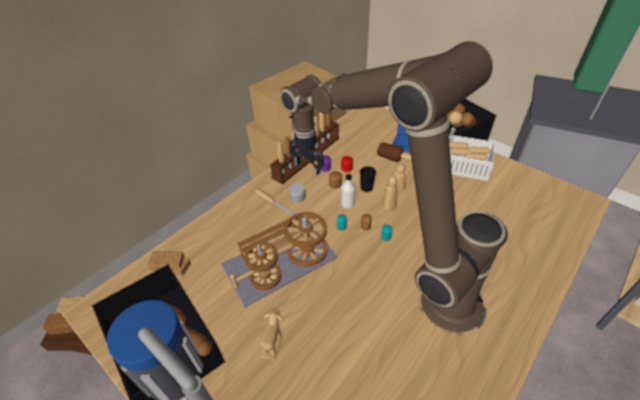

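View pics/wrist0.png

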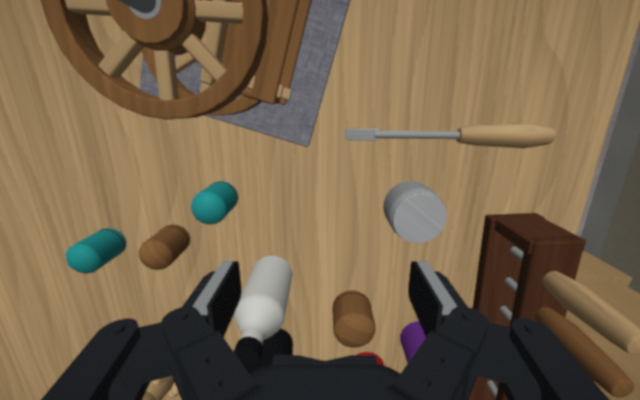

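The scene view shows the brown small cap at about (262,219), between turquoise look-alikes at (241,207) and (292,219). The brown large cap is at about (296,285), with red at (272,320) and purple at (312,322). The wagon's axles are near (373,148) for the front and (330,170) for the rear, the latter behind the gripper. I'll confirm these with enlarged crops and measure from the views.

```bash
cat >> h.py <<'E'
import pickle
from scipy.optimize import least_squares
def cam2world(f,s=None):
    if 'R' in f: R=np.array(f['R']);t=np.array(f['t']); return R.T,-R.T@t
    T=np.array(f['T_tool_cam']); Rw=np.array(s['tcp_rot']); p=np.array(s['eef_pos'])
    return Rw@T[:3,:3], Rw@T[:3,3]+p
def cloud(f,s=None):
    Rc,c=cam2world(f,s); d=f['depth']; v,u=np.mgrid[:d.shape[0],:d.shape[1]]
    P=np.stack([(u-f['cx'])/f['fx']*d,(v-f['cy'])/f['fy']*d,d],-1)@Rc.T+c
    P[d<=0]=np.nan; return P
def ray(f,u,v,s=None):
    Rc,c=cam2world(f,s); r=Rc@np.array([(u-f['cx'])/f['fx'],(v-f['cy'])/f['fy'],1]); return c,r/np.linalg.norm(r)
def onplane(f,u,v,z,s=None):
    c,r=ray(f,u,v,s); return c+r*(z-c[2])/r[2]
def meet(rays):
    A=np.zeros((3,3));b=np.zeros(3)
    for c,r in rays:
        M=np.eye(3)-np.outer(r,r);A+=M;b+=M@c
    X=np.linalg.solve(A,b); return X,[np.linalg.norm((np.eye(3)-np.outer(r,r))@(X-c)) for c,r in rays]
def circ(xy,r):
    g=least_squares(lambda p:np.hypot(*(xy-p[:2]).T)-r,np.r_[xy.mean(0)],loss='soft_l1',f_scale=2); return g.x,np.sqrt(np.mean(g.fun**2))
E
python3 - <<'E'
from h import *
s=state()
F={n:pickle.load(open(n+'0.pkl','rb')) for n in ['scene','side','wrist']}
C=[]
for n,f in F.items():
    P=cloud(f,s); hsv=cv2.cvtColor(f['img'],cv2.COLOR_RGB2HSV)
    print(n,'table z',np.nanmedian(P[(abs(P[...,2])<12)][:,2]))
    for nm,lo,hi in [('brown',(5,90,40),(18,255,180)),('teal',(80,120,60),(100,255,255)),('red',(0,200,120),(4,255,255)),('purple',(125,120,60),(150,255,255))]:
        m=cv2.inRange(hsv,lo,hi); 
        if nm=='brown': m&=((P[...,2]>8)&(P[...,2]<75)).astype(np.uint8)*255
        k,L,st,ce=cv2.connectedComponentsWithStats(m)
        for i in range(1,k):
            if st[i,4]>60:
                Q=P[L==i]; Q=Q[np.isfinite(Q[:,2])]
                print(n,nm,ce[i].round(),st[i,4],np.nanmedian(Q,0).round(), 'top',np.percentile(Q[:,2],97).round(1), 'ext',np.ptp(np.percentile(Q,[3,97],axis=0),axis=0).round())
def crop(f,u,v,h,n): 
    c=f['img'][v-h:v+h,u-h:u+h]; return cv2.resize(c,(390,390),interpolation=cv2.INTER_CUBIC)
a=np.hstack([crop(F['scene'],280,265,65,0),crop(F['side'],350,200,55,0)])
cv2.imwrite('pics/crop1.png',a[...,::-1])
E
```

```text
scene table z -0.4858244986281193
scene brown [100.  44.] 2647 [-1362.   292.    41.] top 72.8 ext [  27. 1288.   63.]
scene brown [257.  35.] 292 [-807. 1048.   41.] top 72.6 ext [275.  21.  62.]
scene brown [351. 195.] 1199 [574. 160.  45.] top 67.0 ext [196. 256.  47.]
scene brown [470. 187.] 779 [850. 489.  46.] top 62.0 ext [109.  92.  52.]
scene brown [261. 220.] 234 [427. -99.  46.] top 61.8 ext [32. 34. 51.]
scene brown [222. 249.] 344 [ 431. -258.   40.] top 71.5 ext [36. 47. 61.]
scene brown [401. 267.] 229 [849.  41.  23.] top 28.6 ext [102.  15.  17.]
scene brown [197. 281.] 452 [ 470. -374.   40.] top 73.6 ext [38. 51. 63.]
scene brown [295. 285.] 509 [ 673. -214.   53.] top 62.3 ext [48. 49. 52.]
scene brown [365. 351.] 1150 [ 907. -233.   20.] top 28.1 ext [ 25. 294.  16.]
scene brown [176. 340.] 1829 [ 585. -513.   63.] top 74.0 ext [188.  72.  41.]
scene teal [241. 208.] 197 [ 339. -104.   44.] top 62.3 ext [30. 32. 53.]
scene teal [292. 220.] 200 [499. -38.  49.] top 61.9 ext [29. 31. 50.]
scene red [273. 315.] 352 [ 697. -320.   58.] top 62.6 ext [46. 44. 13.]
scen
[... 1503 characters left out ...]
op 37.7 ext [15. 16. 17.]
wrist brown [237. 106.] 429 [529.  82.  37.] top 38.1 ext [43. 17.  4.]
wrist brown [507. 136.] 1791 [835.  49.  26.] top 30.0 ext [102.  25.  12.]
wrist brown [508. 261.] 3822 [ 864. -114.   21.] top 69.9 ext [ 55. 157.  54.]
wrist brown [163. 248.] 1509 [425. -83.  53.] top 62.7 ext [33. 33. 52.]
wrist brown [353. 320.] 1951 [ 662. -188.   55.] top 62.4 ext [51. 46. 51.]
wrist brown [481. 390.] 388 [ 875. -353.   20.] top 21.7 ext [34. 46.  2.]
wrist teal [213. 202.] 1235 [495. -23.  58.] top 62.8 ext [33. 32. 47.]
wrist teal [ 92. 250.] 1378 [336. -87.  53.] top 62.7 ext [29. 31. 52.]
wrist purple [412. 339.] 596 [ 750. -238.   29.] top 266.8 ext [100. 245. 260.]
```

View pics/crop1.png

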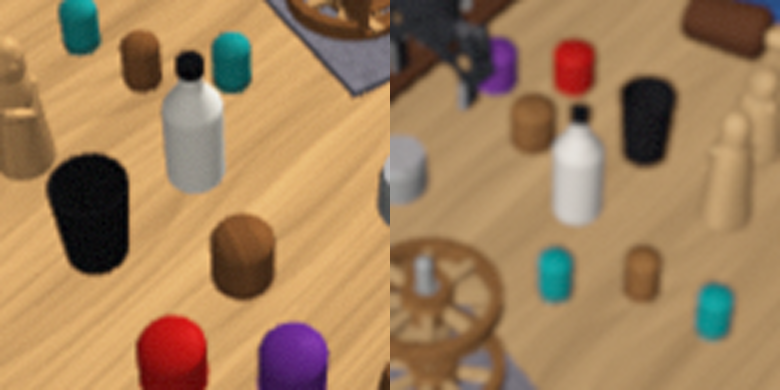

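The crops confirm it: the small brown cap is at scene (261,220) and side (366,222), between the two turquoise ones. The wider brown cap is at scene (295,285) and side (335,179), in front of red and purple. By colour and width these are cap_small and cap_large. Next come circle fits, plus the axles.

```bash
python3 - <<'E'
from h import *
s=state()
F={n:pickle.load(open(n+'0.pkl','rb')) for n in ['scene','side','wrist']}
for nm,(x,y),r in [('small',(420,-88),21),('large',(663,-200),29),('teal1',(495,-28),21),('teal2',(330,-95),21),('bottle',(560,-145),29),('cup',(560,-260),33)]:
    A=[]
    for n,f in F.items():
        P=cloud(f,s).reshape(-1,3); P=P[np.isfinite(P[:,2])]
        hi=46 if nm!='bottle' else 80
        Q=P[(np.hypot(P[:,0]-x,P[:,1]-y)<r+22)&(P[:,2]>14)&(P[:,2]<hi)]
        if len(Q)<15: print(nm,n,'few');continue
        c,e=circ(Q[:,:2],r); print(nm,n,len(Q),c.round(1),e.round(2)); A.append(Q[:,:2])
        T=P[(np.hypot(P[:,0]-x,P[:,1]-y)<r+10)&(P[:,2]>54)&(P[:,2]<75)]
        if len(T): print('   top',np.percentile(T[:,2],95).round(1),T[T[:,2]>58].mean(0).round(1))
    c,e=circ(np.vstack(A),r); print(nm,'ALL',c.round(1),e.round(2))
# axle: grey points 155<z<200
for n,f in F.items():
    P=cloud(f,s); hsv=cv2.cvtColor(f['img'],cv2.COLOR_RGB2HSV)
    m=(P[...,2]>158)&(P[...,2]<200)&(hsv[...,1]<70)&(P[...,0]>350)&(P[...,0]<650)&(P[...,1]>60)&(P[...,1]<420)
    k,L,st,ce=cv2.connectedComponentsWithStats(m.astype(np.uint8))
    for i in range(1,k):
        if st[i,4]>8:
            Q=P[L==i];print(n,'axle',ce[i].round(1),st[i],Q.mean(0).round(1),'top',Q[:,2].max().round(1))
a=np.hstack([cv2.resize(F['scene']['img'][110:220,290:430],(398,313)),cv2.resize(F['side']['img'][190:300,210:350],(398,313))])
cv2.imwrite('pics/crop2.png',a[...,::-1])
E
```

```text
small scene 102 [415.4 -90.1] 1.45
   top 62.0 [417.  -91.3  60.3]
small side 64 [415.5 -91.2] 1.75
   top 61.7 [412.7 -89.6  60.3]
small wrist 507 [415.6 -91.7] 0.44
   top 62.8 [417.5 -89.8  60.7]
small ALL [415.5 -91.4] 0.96
large scene 153 [ 663.2 -203.1] 0.84
   top 62.6 [ 664.6 -204.7   60.3]
large side 78 [ 662.9 -204.7] 1.9
   top 63.2 [ 659.5 -199.7   60.7]
large wrist 569 [ 663.7 -204.7] 0.45
   top 62.4 [ 663.1 -201.6   60.5]
large ALL [ 663.4 -204.5] 0.96
teal1 scene 99 [487.9 -29.7] 1.37
   top 62.3 [491.  -32.1  60.5]
teal1 side 65 [487.7 -30.3] 1.96
   top 61.1 [485.4 -29.4  59.7]
teal1 wrist 354 [488.1 -30.8] 0.29
   top 62.8 [489.4 -29.3  60.8]
teal1 ALL [487.9 -30.5] 0.99
teal2 scene 94 [325.1 -95.2] 1.4
   top 62.4 [328.3 -98.6  60.4]
teal2 side 58 [325.2 -96.3] 1.65
   top 61.9 [323.2 -93.3  60.1]
teal2 wrist 657 [325.4 -97. ] 0.56
   top 62.8 [328.3 -95.1  60.8]
teal2 ALL [325.3 -96.8] 0.92
bottle scene 311 [ 547.7 -145.3] 1.07
   top 74.1 [ 565.3 -160.9   66.6]
bottle side 164 [ 547.6 -146.3] 1.89
   top 72.3 [ 539.3 -122.4   66.9]
bottle wrist 1230 [ 548.2 -146.9] 0.36
   top 74.0 [ 555.5 -124.2   66.5]
bottle ALL [ 547.9 -146.6] 0.94
cup scene 220 [ 544.  -270.7] 3.98
   top 74.1 [ 553.6 -266.8   66.4]
cup side 79 [ 544.7 -274. ] 2.75
   top 74.5 [ 553.  -267.5   66.9]
cup wrist 416 [ 543.5 -274.4] 0.86
   top 73.7 [ 545.6 -239.4   66.4]
cup ALL [ 543.3 -274.2] 2.5
scene axle [374.  141.9] [372 137   4  10  22] [543.  322.4 175.1] top 191.4
scene axle [332.8 164.7] [331 163   5   4  12] [510.5 141.5 163.2] top 169.2
side axle [304.6 221.4] [303 217   5   9  36] [503.2 151.3 177.4] top 193.3
side axle [259.2 248.4] [258 245   4   8  21] [537.3 327.3 177.6] top 191.2
wrist axle [138.1   4. ] [120   0  33  12 238] [510.1 140.2 166.3] top 177.6
```

View pics/crop2.png

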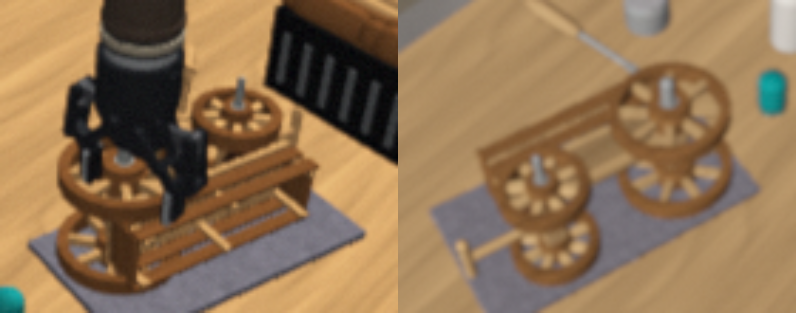

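Both caps are fixed by the three views agreeing to about 1.5 mm: large at (663.5,-204.5) and small at (415.5,-91.5), tops at about 62 mm. The axles are roughly at (507,147) for the rear and (540,325) for the front; I'll refine those from the wrist camera. I'm moving above the large cap.

Emit:
{"api": "send_rows", "payload": {"plan": [[[-2.0, 0.4, 0], 0], [[-4.0, 0.8, 0], 0], [[-5.0, 1.0, 0], 0], [[-5.0, 0.9, 0], 0], [[-3.0, 0.6, 0], 0], [[-1.4, 0.2, 0], 0], [[0, 0, 0], 0]], "gripper": 7.8, "grip_force": 70}}

```text
clock: 1.02
eef_pos: [663.7, -205.2, 230.9]
tcp_rot: [[0.002, 1.0, -0.001], [1.0, -0.002, 0.0], [0.0, -0.001, -1.0]]
force: [-1.0, 0.2, -0.9]
width: 77.6
```

Emit:
{"api": "send_rows", "payload": {"plan": [[[0, 0, 2.5], 0], [[0, 0, 4.5], 0], [[0, 0, 4.5], 0], [[0, 0, 4.0], 0], [[0, 0, 2.5], 0], [[0, 0, 1.5], 0], [[0, 0, 1.0], 0], [[0, 0, 0.8], 0], [[0, 0, 0.5], 0], [[0, 0, 0], 0]]}}

```text
clock: 2.28
eef_pos: [664.0, -204.1, 13.4]
tcp_rot: [[0.0, 1.0, 0.0], [1.0, -0.0, -0.0], [-0.0, 0.0, -1.0]]
force: [0.2, -0.2, -0.3]
width: 78.0
```

Emit:
{"api": "send_rows", "payload": {"plan": [[[0, 0, 0], 0], [[0, 0, 0], 0], [[0, 0, 0], 0], [[0, 0, 0], 0], [[0, 0, 0], 0], [[0, 0, 0], 0]], "gripper": 4.5}}

```text
clock: 3.02
eef_pos: [665.1, -204.5, 14.6]
tcp_rot: [[0.0, 1.0, 0.002], [1.0, -0.0, -0.001], [-0.001, 0.002, -1.0]]
force: [0.3, -0.1, 5.9]
width: 57.9
```

Emit:
{"api": "send_rows", "payload": {"plan": [[[0, 0, -0.5], 0], [[0, 0, -2.0], 0], [[0, 0, -4.0], 0], [[0, 0, -5.0], 0], [[0, 0, -5.0], 0], [[0, 0, -4.0], 0], [[0, 0, -2.5], 0], [[0, 0, -1.0], 0], [[0, 0, 0], 0]]}}

```text
clock: 4.15
eef_pos: [664.0, -204.0, 253.9]
tcp_rot: [[0.0, 1.0, 0.001], [1.0, -0.0, -0.0], [-0.0, 0.001, -1.0]]
force: [0.1, 0.3, -0.9]
width: 58.4
```

```bash
python3 - <<'E'
from h import *
s=state();f=grab_frame('wrist');save(f,'w1.png');print(s['eef_pos'].round(1),s['width'],s['force'].round(1))
E
```

```text
[ 664.  -204.   253.9] 58.37226777226412 [ 0.1  0.3 -0.9]
```

View pics/w1.png

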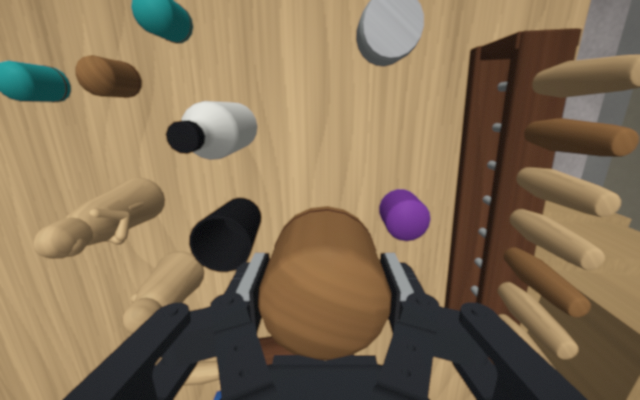

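The cap is held squarely between the pads (about (325,285)). The bystanders below are undisturbed. I'm heading to a viewing place before the rear axle.

Emit:
{"api": "send_rows", "payload": {"plan": [[[1.4, -0.9, 0], 0], [[3.0, -1.9, 0], 0], [[4.0, -2.6, 0], 0], [[4.5, -2.9, 0], 0], [[4.5, -2.9, 0], 0], [[4.0, -2.6, 0], 0], [[2.0, -1.3, 0], 0], [[1.0, -0.6, 0], 0], [[0, 0, 0], 0], [[0, 0, 0], 0]]}}

```text
clock: 5.45
eef_pos: [507.8, 39.1, 253.3]
tcp_rot: [[0.001, 1.0, 0.001], [1.0, -0.001, -0.001], [-0.001, 0.001, -1.0]]
force: [-0.6, -0.7, -0.7]
width: 58.5
```

```bash
python3 - <<'E'
from h import *
s=state();f=grab_frame('wrist');save(f,'w2.png');pickle.dump((s,f),open('w2.pkl','wb'));print(s['eef_pos'].round(1),s['width'],s['force'].round(1))
E
```

```text
[507.8  39.1 253.3] 58.48812660352009 [-0.6 -0.7 -0.7]
```

View pics/w2.png

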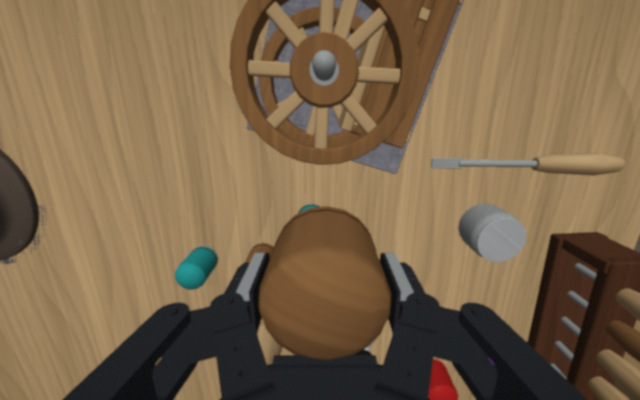

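Rear axle tip at about (324,62), nave about (323,69), rim about (322,75). One more view 45 mm on for the second ray.

Emit:
{"api": "send_rows", "payload": {"plan": [[[1.5, 0, 0], 0], [[2.0, 0, 0], 0], [[1.0, 0, 0], 0], [[0, 0, 0], 0], [[0, 0, 0], 0]]}}

```text
clock: 6.12
eef_pos: [507.0, 84.8, 253.2]
tcp_rot: [[-0.0, 1.0, -0.0], [1.0, 0.0, -0.0], [-0.0, -0.0, -1.0]]
force: [0.1, -0.4, -1.1]
width: 57.9
```

```bash
python3 - <<'E'
from h import *
s=state();f=grab_frame('wrist');save(f,'w3.png');pickle.dump((s,f),open('w3.pkl','wb'));print(s['eef_pos'].round(1))
sc=grab_frame('side');pickle.dump((s,sc),open('sd3.pkl','wb'));sn=grab_frame('scene');pickle.dump((s,sn),open('sc3.pkl','wb'))
R=[]
for n in ['w2','w3']:
    s,f=pickle.load(open(n+'.pkl','rb'));P=cloud(f,s);hsv=cv2.cvtColor(f['img'],cv2.COLOR_RGB2HSV)
    near=np.hypot(P[...,0]-507,P[...,1]-147)<60
    m=near&(P[...,2]>158)&(P[...,2]<200)
    Q=P[m];vu=np.argwhere(m);print(n,'axle pts',len(Q),'uv',vu.mean(0)[::-1].round(1),'zmax',np.percentile(Q[:,2],98).round(1))
    c,e=circ(Q[(Q[:,2]<183)][:,:2],8);print('  side circ',c.round(1),e.round(2))
    T=Q[Q[:,2]>np.percentile(Q[:,2],98)-1.5]; print('  top mean',T.mean(0).round(1),len(T))
    # nave face
    N=P[near&(abs(P[...,2]-152)<3.5)]; print('  nave pts',len(N),N.mean(0).round(1))
    mm=(near&(abs(P[...,2]-152)<3.5)&(np.hypot(P[...,0]-507,P[...,1]-147)<32)).astype(np.uint8)
    cn=max(cv2.findContours(mm,cv2.RETR_EXTERNAL,cv2.CHAIN_APPROX_NONE)[0],key=len);(u,v),r=cv2.minEnclosingCircle(cn);el=cv2.fitEllipse(cn);print('  nave uv',el[0],el[1],onplane(f,*el[0],152,s).round(1))
    R.append(ray(f,*el[0],s))
    # rim top
    W=P[(abs(P[...,2]-144)<3)&(np.hypot(P[...,0]-507,P[...,1]-147)>62)&(np.hypot(P[...,0]-507,P[...,1]-147)<82)]
    g=least_squares(lambda p:np.hypot(*(W[:,:2]-p[:2]).T)-p[2],[507,147,68]);print('  rim',len(W),g.x.round(1),W[:,2].mean())
print('meet',meet(R))
E
```

```text
[507.   84.8 253.2]
w2 axle pts 572 uv [323.8  65. ] zmax 193.2
  side circ [506.7 147. ] 0.05
  top mean [506.8 147.  192.4] 117
  nave pts 3054 [506.7 147.2 152.6]
  nave uv (323.89752197265625, 68.20886993408203) (64.2884521484375, 70.35826110839844) [506.7 147.9 152. ]
  rim 6420 [506.9 146.7  68.1] 144.5307766738123
w3 axle pts 439 uv [325.2 134. ] zmax 192.9
  side circ [506.7 147. ] 0.03
  top mean [506.9 147.1 192.2] 113
  nave pts 2570 [506.7 148.1 152.6]
  nave uv (325.1070556640625, 130.1728057861328) (60.3624382019043, 62.01051712036133) [506.7 147.8 152. ]
  rim 7593 [506.9 147.4  68.1] 144.53695601585096
meet (array([506.71825149, 147.84401578, 152.82453492]), [np.float64(0.01817738111347457), np.float64(0.018177381113468054)])
```

View pics/w3.png

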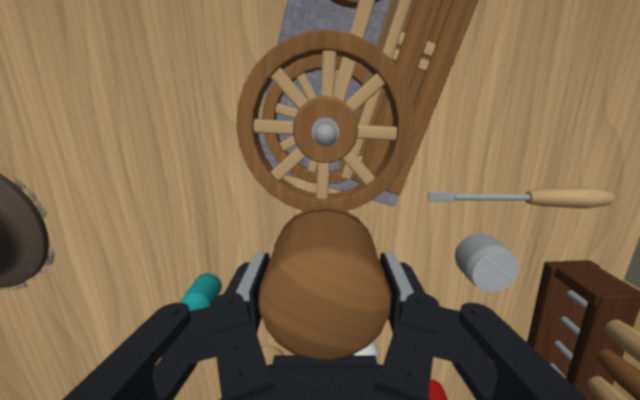

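```bash
python3 - <<'E'
from h import *
s,f=pickle.load(open('w3.pkl','rb'));P=cloud(f,s).reshape(-1,3);p=s['eef_pos']
Q=P[np.isfinite(P[:,2])];Q=Q[(np.hypot(Q[:,0]-p[0],Q[:,1]-p[1])<38)&(abs(Q[:,0]-p[0])<24)]
for a,b in [(-10,4),(4,14),(14,24),(24,34)]:
    q=Q[(Q[:,2]-p[2]>a)&(Q[:,2]-p[2]<b)&(Q[:,1]>p[1])]
    if len(q)>10:c,e=circ(q[:,:2],29);print(a,b,len(q),(c-p[:2]).round(2),e.round(2))
print('cap z',(np.percentile(Q[Q[:,2]>200][:,2],[0.5,99.5])-p[2]).round(1))
s2,g=pickle.load(open('sd3.pkl','rb'));s3,h=pickle.load(open('sc3.pkl','rb'))
a=np.hstack([cv2.resize(g['img'][150:270,230:370],(398,341)),cv2.resize(h['img'][110:230,270:410],(398,341))]);cv2.imwrite('pics/c3.png',a[...,::-1])
E
```

```text
-10 4 719 [-0.69 -0.49] 0.26
4 14 637 [-0.68 -0.56] 0.22
14 24 789 [-0.68 -0.6 ] 0.23
24 34 967 [-0.65 -0.57] 0.24
cap z [-9.2 94.6]
```

View pics/c3.png

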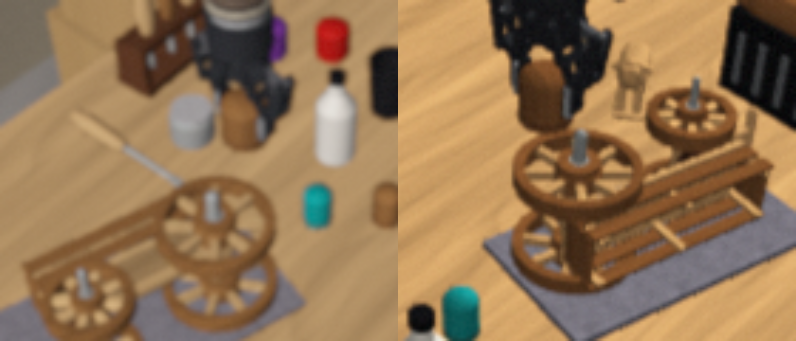

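The cap hangs upright (same centre at every height, offset (-0.7,-0.55) from the TCP). The rear axle measured from two wrist views is at (506.8,147.1), tip at 192.4, nave about 152.6. The TCP target is (507.5,147.6).

Emit:
{"api": "send_rows", "payload": {"plan": [[[1.0, 0.05, 0], 0], [[2.0, 0, 0], 0], [[2.0, 0, 0], 0], [[1.0, 0, 0], 0], [[0.28, 0, 1.0], 0], [[0, 0, 2.0], 0], [[0, 0, 1.0], 0], [[0, 0, 0], 0], [[0, 0, 0], 0]]}}

```text
clock: 7.4
eef_pos: [508.0, 147.6, 213.7]
tcp_rot: [[0.0, 1.0, 0.001], [1.0, -0.0, 0.0], [0.0, 0.001, -1.0]]
force: [-0.1, 0.4, -0.4]
width: 58.1
```

```bash
python3 - <<'E'
from h import *
s=state();print(s['eef_pos'],s['force'])
f=grab_frame('side');save(f,'sd4.png');g=grab_frame('scene');s=state();print(s['eef_pos'],s['force'])
a=np.hstack([cv2.resize(f['img'][160:270,240:370],(398,337)),cv2.resize(g['img'][110:220,270:400],(398,337))]);cv2.imwrite('pics/c4.png',a[...,::-1])
E
```

```text
[507.97212349 147.61160582 213.71913114] [-0.08367495  0.35518712 -0.35818792]
[508.16992509 147.76479121 214.09788523] [ 0.77513364  0.93437195 -0.8851147 ]
```

View pics/c4.png

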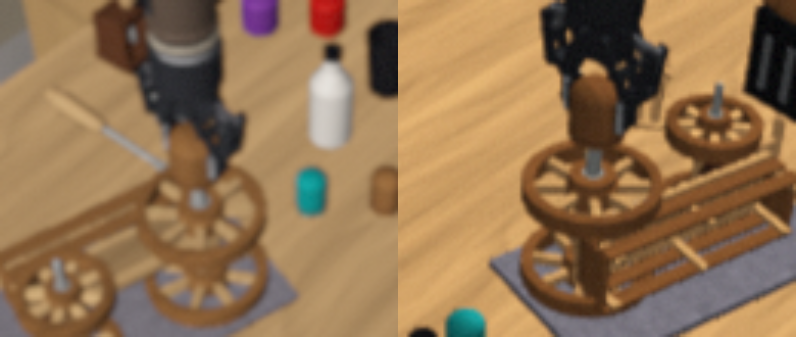

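Both views show the cap centred right above the axle rod. I'm lowering over it to just above the teeth.

Emit:
{"api": "send_rows", "payload": {"plan": [[[0, -0.04, 0.4], 0], [[0, 0, 0.5], 0], [[0, 0, 0.5], 0], [[0, 0, 0.5], 0], [[0, 0, 0.5], 0], [[0, 0, 0.4], 0], [[0, 0, 0], 0], [[0, 0, 0], 0]]}}

```text
clock: 8.5
eef_pos: [507.3, 147.8, 185.4]
tcp_rot: [[0.0, 1.0, 0.0], [1.0, -0.0, 0.0], [0.0, 0.0, -1.0]]
force: [-0.3, 0.6, -1.7]
width: 57.8
```

Free fall over the axle, no contact. Now the slow press.

Emit:
{"api": "send_rows", "payload": {"plan": [[[0, 0, 0.15], 0], [[0, 0, 0.15], 0], [[0, 0, 0.15], 0], [[0, 0, 0.15], 0], [[0, 0, 0.1], 0], [[0, 0, 0.1], 0], [[0, 0, 0.1], 0], [[0, 0, 0.1], 0], [[0, 0, 0.1], 0], [[0, 0, 0.1], 0], [[0, 0, 0.1], 0], [[0, 0, 0.1], 0], [[0, 0, 0], 0], [[0, 0, 0], 0]]}}

```text
clock: 10.25
eef_pos: [507.6, 147.4, 172.2]
tcp_rot: [[-0.0, 1.0, 0.001], [1.0, 0.0, -0.001], [-0.001, 0.001, -1.0]]
force: [0.3, -1.4, 5.8]
width: 58.2
```

Emit:
{"api": "send_rows", "payload": {"plan": [[[0, 0, 0.08], 0], [[0, 0, 0.08], 0], [[0, 0, 0.08], 0], [[0, 0, 0.08], 0], [[0, 0, 0.08], 0], [[0, 0, 0], 0], [[0, 0, 0], 0]]}}

```text
clock: 11.12
eef_pos: [507.6, 147.4, 168.1]
tcp_rot: [[-0.0, 1.0, 0.001], [1.0, 0.0, -0.001], [-0.001, 0.001, -1.0]]
force: [-1.1, -2.7, 4.9]
width: 58.2
```

Emit:
{"api": "send_rows", "payload": {"plan": [[[0, 0, 0.06], 0], [[0, 0, 0.06], 0], [[0, 0, 0.06], 0], [[0, 0, 0.06], 0], [[0, 0, 0], 0], [[0, 0, 0], 0]]}}

```text
clock: 11.88
eef_pos: [507.6, 147.4, 166.4]
tcp_rot: [[-0.0, 1.0, 0.001], [1.0, 0.0, -0.001], [-0.001, 0.001, -1.0]]
force: [-2.7, -3.2, 8.2]
width: 58.1
```

Emit:
{"api": "send_rows", "payload": {"plan": [[[0, 0, 0.05], 0], [[0, 0, 0.05], 0], [[0, 0, 0.05], 0], [[0, 0, 0.05], 0], [[0, 0, 0], 0], [[0, 0, 0], 0]]}}

```text
clock: 12.62
eef_pos: [507.7, 147.4, 166.3]
tcp_rot: [[-0.0, 1.0, 0.001], [1.0, 0.0, -0.001], [-0.001, 0.001, -1.0]]
force: [-6.0, -4.3, 18.6]
width: 58.0
```

```bash
python3 - <<'E'
from h import *
s=state();print(s['eef_pos'],s['force'])
f=grab_frame('side');pickle.dump(f,open('sd5.pkl','wb'));g=grab_frame('scene');pickle.dump(g,open('sc5.pkl','wb'));s=state();print(s['eef_pos'],s['force'])
for n,F in [('side',f),('scene',g)]:
    P=cloud(F).reshape(-1,3);P=P[np.isfinite(P[:,2])];Q=P[(np.hypot(P[:,0]-506.8,P[:,1]-147.1)<30)&(P[:,2]>140)&(P[:,2]<235)]
    print(n,len(Q),'top',np.percentile(Q[(np.hypot(Q[:,0]-506.8,Q[:,1]-147.1)<12)][:,2],[50,95,99]))
a=np.hstack([cv2.resize(f['img'][170:260,260:360],(398,358),interpolation=2),cv2.resize(g['img'][120:210,280:380],(398,358),interpolation=2)]);cv2.imwrite('pics/c5.png',a[...,::-1])
E
```

```text
[507.66949974 147.40812771 166.33386582] [-5.95438567 -4.32965034 18.57656462]
[507.70023435 147.37420124 166.35315886] [-6.11235375 -4.10984202 18.96892387]
side 237 top [212.05174165 215.47543738 215.8076913 ]
scene 370 top [213.09567272 215.0011107  215.16433481]
```

View pics/c5.png

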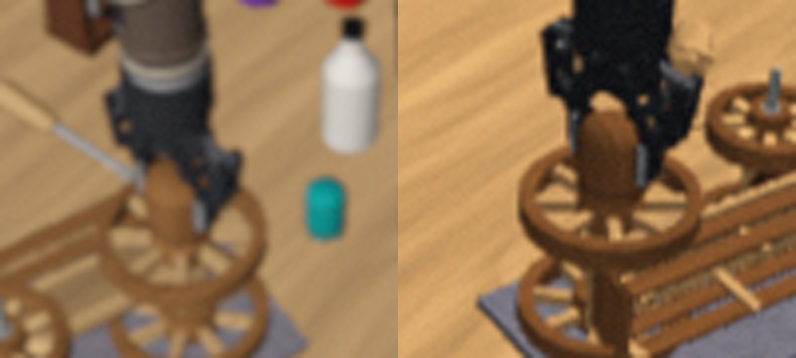

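The cap has stopped: 2 mm more command moved it 0.1 mm, and the force went to 18.6 N. The foot by TCP is about 152, and the top measures 215 (152.5+62). One slightly firmer press to be sure.

Emit:
{"api": "send_rows", "payload": {"plan": [[[0, 0, 0.05], 0], [[0, 0, 0.05], 0], [[0, 0, 0], 0], [[0, 0, 0], 0]]}}

```text
clock: 13.22
eef_pos: [507.7, 147.4, 166.3]
tcp_rot: [[-0.0, 1.0, 0.001], [1.0, 0.0, -0.001], [-0.001, 0.001, -1.0]]
force: [-8.4, -4.9, 23.3]
width: 58.2
```

Emit:
{"api": "send_rows", "payload": {"plan": [[[0, 0, -0.1], 0], [[0, 0, -0.15], 0], [[0, 0, -0.05], 0], [[0, 0, 0], 0]]}}

```text
clock: 13.72
eef_pos: [507.6, 147.4, 166.4]
tcp_rot: [[-0.0, 1.0, 0.001], [1.0, 0.0, -0.001], [-0.001, 0.001, -1.0]]
force: [-1.4, -4.3, 9.2]
width: 57.8
```

Emit:
{"api": "send_rows", "payload": {"plan": [[[0, 0, 0], 0], [[0, 0, 0], 0], [[0, 0, 0], 0], [[0, 0, 0], 0], [[0, 0, 0], 0]], "gripper": 7.8}}

```text
clock: 14.35
eef_pos: [507.1, 147.8, 164.7]
tcp_rot: [[-0.0, 1.0, -0.0], [1.0, 0.0, 0.0], [0.0, -0.0, -1.0]]
force: [0.1, -0.4, 0.8]
width: 77.6
```

Emit:
{"api": "send_rows", "payload": {"plan": [[[0, 0, -1.0], 0], [[0, 0, -2.0], 0], [[0, 0, -4.0], 0], [[0, 0, -2.5], 0], [[2.0, 0.3, 0], 0], [[4.0, 0.7, 0], 0], [[4.0, 0.7, 0], 0], [[1.5, 0.3, 0], 0], [[0, 0, 0], 0], [[0, 0, 0], 0]]}}

```text
clock: 15.6
eef_pos: [526.6, 261.9, 259.2]
tcp_rot: [[0.0, 1.0, -0.001], [1.0, -0.0, -0.001], [-0.001, -0.001, -1.0]]
force: [-0.9, -0.5, -0.4]
width: 77.8
```

```bash
python3 - <<'E'
from h import *
s=state();print(s['eef_pos'],s['force'])
w=grab_frame('wrist');save(w,'w6.png');pickle.dump((s,w),open('w6.pkl','wb'))
f=grab_frame('side');g=grab_frame('scene')
for n,F in [('side',f),('scene',g),('wrist',w)]:
    P=cloud(F,s).reshape(-1,3);P=P[np.isfinite(P[:,2])];Q=P[(np.hypot(P[:,0]-506.8,P[:,1]-147.1)<40)&(P[:,2]>140)&(P[:,2]<235)]
    T=Q[(np.hypot(Q[:,0]-506.8,Q[:,1]-147.1)<12)][:,2]
    if len(T):print(n,len(Q),'top',np.percentile(T,[50,95,99]))
    q=Q[(Q[:,2]>160)&(Q[:,2]<200)]
    if len(q)>10: print(circ(q[:,:2],29))
    m=(P[:,2]>158)&(P[:,2]<200)&(np.hypot(P[:,0]-540,P[:,1]-325)<30); q=P[m]
    if len(q)>5: print('  front',len(q),circ(q[q[:,2]<185][:,:2],5),np.percentile(q[:,2],98))
a=np.hstack([cv2.resize(f['img'][170:260,260:360],(398,358),interpolation=2),cv2.resize(g['img'][120:210,280:380],(398,358),interpolation=2)]);cv2.imwrite('pics/c6.png',a[...,::-1])
E
```

```text
[526.61270571 261.92505667 259.16131767] [-0.8640056  -0.51532532 -0.42087961]
side 374 top [213.79383459 216.85544392 216.9044494 ]
(array([506.53943893, 146.99838075]), np.float64(1.4370341465909071))
  front 22 (array([540.0365919 , 325.42633365]), np.float64(0.8309069353302053)) 190.87284344643248
scene 461 top [214.73323357 216.15698972 216.21867066]
(array([506.48047367, 148.41272721]), np.float64(1.8153649792548605))
  front 27 (array([539.78276684, 325.21531361]), np.float64(1.6751067763567544)) 192.01746695544634
wrist 4429 top [215.09046328 216.12302017 216.55863906]
(array([507.0303308 , 146.89050477]), np.float64(0.4191572198329078))
  front 194 (array([540.19375688, 324.977766  ]), np.float64(0.03888687228918787)) 193.11966837515183
```

View pics/c6.png

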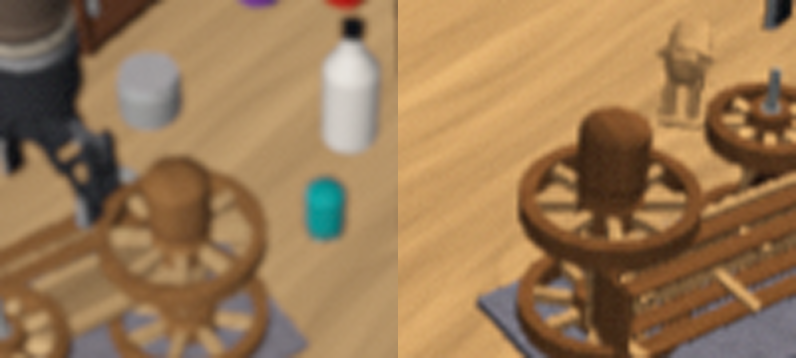

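View pics/w6.png

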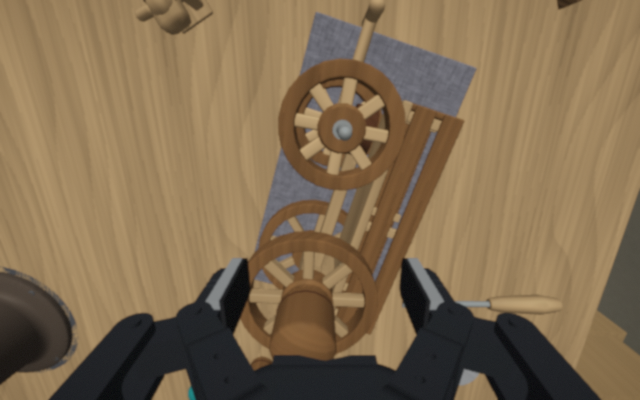

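The wrist view shows the front axle tip at (344,130) and the large cap on the rear wheel. However, the cap's top reads about 1 mm higher than while it was pressed: 216.2/216.9 against 215.0/215.5. I'll compare the frames pixel by pixel.

```bash
python3 - <<'E'
from h import *
f=grab_frame('side');g=grab_frame('scene');pickle.dump(f,open('sd6.pkl','wb'));pickle.dump(g,open('sc6.pkl','wb'))
for n,new,old in [('side',f,'sd5.pkl'),('scene',g,'sc5.pkl')]:
    o=pickle.load(open(old,'rb'));A=cloud(o);B=cloud(new);
    for nm,sel in [('dome',lambda P:(np.hypot(P[...,0]-506.8,P[...,1]-147.1)<24)&(P[...,2]>205)&(P[...,2]<218)),('wheel',lambda P:(np.hypot(P[...,0]-506.8,P[...,1]-147.1)<76)&(np.hypot(P[...,0]-506.8,P[...,1]-147.1)>60)&(abs(P[...,2]-144)<3)&(P[...,1]<220))]:
        m=sel(A)&sel(B); print(n,nm,m.sum(),np.median((B-A)[m],0).round(2), 'z',np.percentile(A[m][:,2],[50,95]).round(1),np.percentile(B[m][:,2],[50,95]).round(1))
s,w=pickle.load(open('w6.pkl','rb'));P=cloud(w,s);m=(np.hypot(P[...,0]-507,P[...,1]-147)<29)&(P[...,2]>200)&(P[...,2]<220);Q=P[m]
A=Q;k=np.hypot(A[:,0]-507,A[:,1]-147)<15;A=A[k]
# sphere-ish quadratic dome: z=z0-k r^2
r2=(A[:,0]-507)**2+(A[:,1]-147)**2;print('wrist apex',np.polyfit(r2,A[:,2],1),len(A))
s0,w0=state(),pickle.load(open('wrist0.pkl','rb'))
E
```

```text
side dome 64 [-1.28  1.21  1.91] z [210.  214.1] [212.  215.2]
side wheel 167 [-0.08  0.07  0.12] z [143.1 145.7] [143.4 146. ]
scene dome 80 [ 1.18 -1.62  1.35] z [211.5 215. ] [213.3 215.6]
scene wheel 261 [-0.16  0.22 -0.21] z [143.6 145.4] [143.3 145.8]
wrist apex [-8.50517731e-03  2.15861340e+02] 339
```

The large cap rose by about 1.5 mm when the pads opened, because they swing back as they open. So it is no longer fully home. I'll mend that by pressing on the dome with shut fingertips, which leaves nothing to drag it back up.

Emit:
{"api": "send_rows", "payload": {"plan": [[[-2.0, -0.3, 0], 0], [[-4.0, -0.7, 0], 0], [[-4.0, -0.7, 0], 0], [[-1.5, -0.3, 0], 0], [[0, 0, 1.0], 0], [[0, 0, 1.5], 0], [[0, 0, 0.8], 0], [[0, 0, 0], 0], [[0, 0, 0], 0]], "gripper": 0, "grip_force": 40}}

```text
clock: 16.98
eef_pos: [507.3, 148.3, 226.8]
tcp_rot: [[-0.001, 1.0, 0.0], [1.0, 0.001, 0.0], [0.0, 0.0, -1.0]]
force: [-0.3, -0.7, -0.7]
width: -0.3
```

Emit:
{"api": "send_rows", "payload": {"plan": [[[-0.08, 0, 0.3], 0], [[0, 0, 0.3], 0], [[0, 0, 0.2], 0], [[0, 0, 0.1], 0], [[0, 0, 0.1], 0], [[0, 0, 0.05], 0], [[0, 0, 0.05], 0], [[0, 0, 0], 0], [[0, 0, 0], 0]]}}

```text
clock: 18.1
eef_pos: [507.1, 147.0, 215.9]
tcp_rot: [[-0.0, 1.0, 0.0], [1.0, 0.0, 0.0], [0.0, 0.0, -1.0]]
force: [-0.0, -0.5, 0.1]
width: -0.0
```

Emit:
{"api": "send_rows", "payload": {"plan": [[[0, 0, 0.05], 0], [[0, 0, 0.05], 0], [[0, 0, 0.05], 0], [[0, 0, 0.05], 0], [[0, 0, 0.05], 0], [[0, 0, 0], 0], [[0, 0, 0], 0]]}}

```text
clock: 18.98
eef_pos: [508.3, 147.1, 214.9]
tcp_rot: [[-0.0, 1.0, 0.003], [1.0, 0.0, 0.0], [0.0, 0.003, -1.0]]
force: [0.6, 0.6, 6.4]
width: -0.1
```

Emit:
{"api": "send_rows", "payload": {"plan": [[[0, 0, 0.05], 0], [[0, 0, 0.05], 0], [[0, 0, 0.05], 0], [[0, 0, 0.05], 0], [[0, 0, 0.05], 0], [[0, 0, 0], 0], [[0, 0, 0], 0]]}}

```text
clock: 19.85
eef_pos: [508.5, 146.9, 214.6]
tcp_rot: [[-0.0, 1.0, 0.003], [1.0, 0.0, -0.0], [-0.0, 0.003, -1.0]]
force: [-3.8, -1.4, 14.6]
width: 0.2
```

Emit:
{"api": "send_rows", "payload": {"plan": [[[0, 0, 0.05], 0], [[0, 0, 0.05], 0], [[0, 0, 0.05], 0], [[0, 0, 0.05], 0], [[0, 0, 0], 0], [[0, 0, 0], 0]]}}

```text
clock: 20.6
eef_pos: [508.6, 146.9, 214.5]
tcp_rot: [[-0.0, 1.0, 0.004], [1.0, 0.0, -0.0], [-0.0, 0.004, -1.0]]
force: [-7.7, -2.9, 23.3]
width: -0.4
```

```bash
python3 - <<'E'
from h import *
f=grab_frame('side');g=grab_frame('scene');pickle.dump(f,open('sd7.pkl','wb'));pickle.dump(g,open('sc7.pkl','wb'))
c=(506.8,147.1)
for n,new,ref in [('side',f,'sd'),('scene',g,'sc')]:
  for k in '56':
    A=cloud(pickle.load(open(ref+k+'.pkl','rb')));B=cloud(new);R=lambda P:np.hypot(P[...,0]-c[0],P[...,1]-c[1])
    m=(R(A)<27)&(R(B)<27)&(A[...,2]>170)&(A[...,2]<218)&(B[...,2]>170)&(B[...,2]<218); D=(B-A)[m];t=m&(A[...,2]>205)&(B[...,2]>205)
    print(n,k,m.sum(),'dome dz',t.sum(),np.median((B-A)[t][:,2]).round(2))
E
```

```text
side 5 72 dome dz 68 1.27
side 6 107 dome dz 98 -0.44
scene 5 94 dome dz 80 0.71
scene 6 121 dome dz 106 -0.92
```

The press went to 23 N with fingertips at 214.5. The view still suggests up to 1 mm of difference from state 5, though that frame had the gripper around the cap. I'll retract and measure cleanly from the wrist camera at the same kind of pose.

Emit:
{"api": "send_rows", "payload": {"plan": [[[0, 0, -0.4], 0], [[0, 0, -0.8], 0], [[0, 0, -2.0], 0], [[0, 0, -2.0], 0], [[2.0, 0, 0], 0], [[4.0, 0, 0], 0], [[3.5, 0, 0], 0], [[1.5, 0, 0], 0], [[0, 0, 0], 0], [[0, 0, 0], 0]], "gripper": 6.5}}

```text
clock: 21.95
eef_pos: [506.8, 256.2, 260.3]
tcp_rot: [[0.0, 1.0, -0.001], [1.0, -0.0, -0.001], [-0.001, -0.001, -1.0]]
force: [0.6, -0.1, -1.1]
width: 65.0
```

```bash
cat > m.py <<'E'
from h import *
def apex(P,c,zlo,zhi,R=18):
    r=np.hypot(P[...,0]-c[0],P[...,1]-c[1]);m=(r<R)&(P[...,2]>zlo)&(P[...,2]<zhi);A=P[m]
    M=np.c_[np.ones(len(A)),A[:,:2]-c,r[m]**2]
    w=np.ones(len(A),bool)
    for _ in range(4):
        k=np.linalg.lstsq(M[w],A[w,2],rcond=None)[0];e=A[:,2]-M@k;w=abs(e)<1.5
    return k.round(4),w.sum()
def plane(P,c,r0,r1,z):
    r=np.hypot(P[...,0]-c[0],P[...,1]-c[1]);m=(r>r0)&(r<r1)&(abs(P[...,2]-z)<3);return np.median(P[m][:,2]).round(2),m.sum()
E
python3 - <<'E'
from m import *
from types import SimpleNamespace
s=state();w=grab_frame('wrist');pickle.dump((s,w),open('w8.pkl','wb'));save(w,'w8.png')
f=grab_frame('side');g=grab_frame('scene');pickle.dump(f,open('sd8.pkl','wb'));pickle.dump(g,open('sc8.pkl','wb'))
print(s['eef_pos'].round(1))
s0=dict(eef_pos=np.array([624.178,0.04,230.066]),tcp_rot=np.array([[0,1,-.00226],[1,0,.00019],[.00019,-.00226,-1]]))
L=np.array([663.5,-204.5]);A=np.array([506.8,147.1])
for n,F,S in [('wrist0',pickle.load(open('wrist0.pkl','rb')),s0),('side0',pickle.load(open('side0.pkl','rb')),None),('scene0',pickle.load(open('scene0.pkl','rb')),None)]:
    P=cloud(F,S);print(n,'apex',apex(P,L,52,70),'table',plane(P,L,35,60,0))
for n,F,S in [('w6',)+pickle.load(open('w6.pkl','rb'))[::-1],('w8',w,s)]+[(a+k,pickle.load(open(a+k+'.pkl','rb')),None) for a in('sd','sc') for k in '5678']:
    P=cloud(F,S);print(n,'apex',apex(P,A,204,222),'rim',plane(P,A,62,75,144))
E
```

```text
[506.8 256.2 260.3]
wrist0 apex (array([ 6.21968e+01,  1.80000e-03, -1.00000e-03, -7.70000e-03]), np.int64(462)) table (np.float64(0.37), np.int64(2128))
side0 apex (array([ 6.19913e+01, -1.08100e-01, -2.00000e-03, -1.40000e-02]), np.int64(21)) table (np.float64(-0.9), np.int64(101))
scene0 apex (array([ 6.13102e+01, -2.02000e-02,  2.33000e-02, -7.00000e-03]), np.int64(82)) table (np.float64(-0.5), np.int64(634))
w6 apex (array([ 2.157757e+02,  2.000000e-03,  1.900000e-03, -8.000000e-03]), np.int64(535)) rim (np.float64(144.4), np.int64(3178))
w8 apex (array([ 2.144259e+02,  2.300000e-03, -8.000000e-04, -8.000000e-03]), np.int64(956)) rim (np.float64(144.42), np.int64(3068))
sd5 apex (array([ 2.131942e+02, -2.560000e-02, -7.120000e-02, -1.510000e-02]), np.int64(24)) rim (np.float64(143.11), np.int64(208))
sd6 apex (array([ 2.142285e+02,  2.430000e-02, -5.970000e-02, -1.040000e-02]), np.int64(40)) rim (np.float64(143.3), np.int64(226))
sd7 apex (array([ 2.157196e+02, -4.520000e-02,  3.210000e-02, -1.870000e-02]), np.int64(25)) rim (np.float64(143.09), np.int64(222))
sd8 apex (array([ 2.133954e+02,  5.200000e-02, -2.310000e-02, -1.010000e-02]), np.int64(35)) rim (np.float64(142.97), np.int64(190))
sc5 apex (array([ 2.142612e+02,  1.080000e-02,  7.650000e-02, -1.300000e-02]), np.int64(41)) rim (np.float64(143.57), np.int64(255))
sc6 apex (array([ 2.145157e+02, -1.300000e-03, -1.200000e-03, -4.100000e-03]), np.int64(45)) rim (np.float64(143.34), np.int64(277))
sc7 apex (array([ 2.152401e+02,  8.910000e-02, -9.900000e-03, -1.480000e-02]), np.int64(24)) rim (np.float64(143.5), np.int64(259))
sc8 apex (array([ 2.134007e+02,  4.600000e-03, -2.070000e-02, -6.800000e-03]), np.int64(48)) rim (np.float64(143.42), np.int64(265))
```

View pics/w8.png

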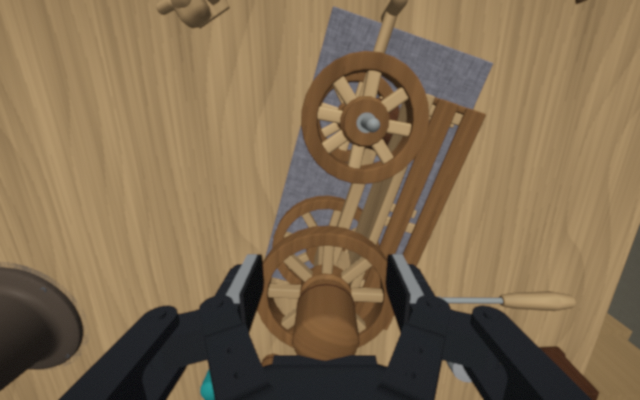

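The wrist view gives a dome apex of 214.4 with the rim reading 144.4 (a 0.4 bias), so the top is at 214.0. That is exactly home, and it is level; before the re-press it was 215.4. The large cap is done and untouched by the fingers. Now to the small cap.

Emit:
{"api": "send_rows", "payload": {"plan": [[[-2.0, -0.5, 0], 0], [[-4.0, -1.1, 0], 0], [[-5.5, -1.4, 0], 0], [[-5.5, -1.4, 0], 0], [[-5.5, -1.4, 0], 0], [[-5.5, -1.4, 0], 0], [[-4.0, -1.1, 0], 0], [[-2.0, -0.6, 0], 0], [[-0.8, -0.2, 0], 0], [[0, 0, 0], 0], [[0, 0, 0], 0]], "gripper": 6.5, "grip_force": 70}}

```text
clock: 23.48
eef_pos: [416.1, -90.5, 260.9]
tcp_rot: [[-0.001, 1.0, 0.0], [1.0, 0.001, 0.0], [0.0, 0.0, -1.0]]
force: [-0.3, -0.3, 0.6]
width: 64.8
```

Emit:
{"api": "send_rows", "payload": {"plan": [[[-0.1, -0.05, 2.5], 0], [[0, 0, 4.5], 0], [[0, 0, 5.0], 0], [[0, 0, 4.5], 0], [[0, 0, 3.0], 0], [[0, 0, 2.0], 0], [[0, 0, 1.4], 0], [[0, 0, 1.0], 0], [[0, 0, 0.6], 0], [[0, 0, 0.2], 0], [[0, 0, 0], 0], [[0, 0, 0], 0]]}}

```text
clock: 24.98
eef_pos: [416.1, -92.2, 14.3]
tcp_rot: [[0.0, 1.0, 0.001], [1.0, -0.0, -0.0], [-0.0, 0.001, -1.0]]
force: [-0.3, -0.5, 1.7]
width: 64.9
```

Emit:
{"api": "send_rows", "payload": {"plan": [[[0, 0, 0], 0], [[0, 0, 0], 0], [[0, 0, 0], 0], [[0, 0, 0], 0], [[0, 0, 0], 0], [[0, 0, 0], 0]], "gripper": 3.0}}

```text
clock: 25.72
eef_pos: [415.9, -92.2, 14.6]
tcp_rot: [[0.0, 1.0, 0.0], [1.0, -0.0, -0.0], [-0.0, 0.0, -1.0]]
force: [-1.4, 1.4, 5.5]
width: 42.2
```

Emit:
{"api": "send_rows", "payload": {"plan": [[[0, 0, -0.5], 0], [[0, 0, -2.0], 0], [[0, 0, -4.0], 0], [[0, 0, -5.0], 0], [[0, 0, -5.0], 0], [[0, 0, -5.0], 0], [[0, 0, -2.5], 0], [[0, 0, -1.0], 0], [[0, 0, 0], 0]]}}

```text
clock: 26.85
eef_pos: [415.5, -92.0, 263.7]
tcp_rot: [[-0.0, 1.0, 0.0], [1.0, 0.0, -0.0], [-0.0, 0.0, -1.0]]
force: [-0.3, 0.0, -0.6]
width: 42.0
```

Emit:
{"api": "send_rows", "payload": {"plan": [[[2.0, 0.7, 0], 0], [[4.0, 1.4, 0], 0], [[5.5, 1.9, 0], 0], [[5.5, 1.9, 0], 0], [[5.5, 1.9, 0], 0], [[5.5, 1.9, 0], 0], [[4.4, 1.6, 0], 0], [[2.0, 0.8, 0], 0], [[1.0, 0.3, 0], 0], [[0, 0, 0], 0], [[0, 0, 0], 0]]}}

```text
clock: 28.22
eef_pos: [539.3, 260.5, 263.7]
tcp_rot: [[0.001, 1.0, -0.001], [1.0, -0.001, -0.001], [-0.001, -0.001, -1.0]]
force: [-0.0, -0.3, -0.4]
width: 42.2
```

```bash
python3 - <<'E'
from m import *
s=state();w=grab_frame('wrist');save(w,'w9.png');pickle.dump((s,w),open('w9.pkl','wb'));p=s['eef_pos'];print(p.round(1),s['width'].round(1))
for n in ['w6','w8','w9']:
    s,w=pickle.load(open(n+'.pkl','rb'));P=cloud(w,s);r=np.hypot(P[...,0]-540,P[...,1]-325)
    q=P[(r<30)&(P[...,2]>158)&(P[...,2]<183)];c,e=circ(q[:,:2],5);t=P[(r<12)&(P[...,2]>183)&(P[...,2]<200)]
    N=P[(r<17)&(abs(P[...,2]-152)<3)]
    print(n,'axle',c.round(2),e.round(2),'top',t[:,2].max().round(1),t[t[:,2]>t[:,2].max()-2].mean(0).round(1),'nave z',np.median(N[:,2]).round(1))
Q=P.reshape(-1,3);Q=Q[np.isfinite(Q[:,2])];Q=Q[(np.hypot(Q[:,0]-p[0],Q[:,1]-p[1])<30)&(abs(Q[:,0]-p[0])<17)]
for a,b in [(-10,4),(4,14),(14,24),(24,34)]:
    q=Q[(Q[:,2]-p[2]>a)&(Q[:,2]-p[2]<b)&(Q[:,1]>p[1])]
    if len(q)>10:c,e=circ(q[:,:2],21);print(a,b,len(q),(c-p[:2]).round(2),e.round(2))
E
```

```text
Traceback (most recent call last):
AttributeError: 'float' object has no attribute 'round'
```

View pics/w9.png

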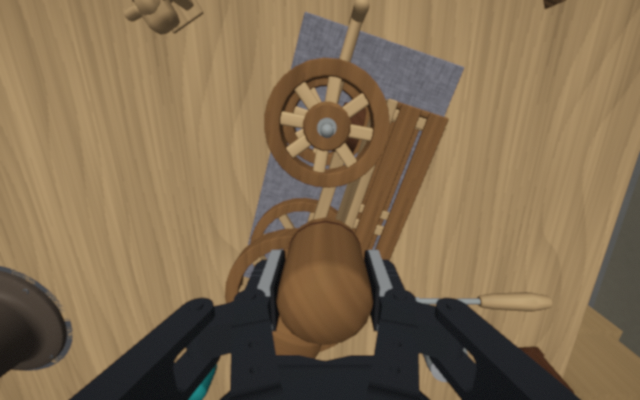

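The small cap is held upright at (325,280), the front axle tip is at (327,128), and the rear cap is behind. Now the numbers.

```bash
python3 - <<'E'
from m import *
p=state()['eef_pos']
for n in ['w6','w8','w9']:
    s,w=pickle.load(open(n+'.pkl','rb'));P=cloud(w,s);r=np.hypot(P[...,0]-540,P[...,1]-325)
    q=P[(r<30)&(P[...,2]>158)&(P[...,2]<183)];c,e=circ(q[:,:2],5);t=P[(r<12)&(P[...,2]>183)&(P[...,2]<200)]
    N=P[(r<17)&(abs(P[...,2]-152)<3)]
    print(n,'axle',c.round(2),e.round(2),'top',t[:,2].max().round(1),t[t[:,2]>t[:,2].max()-2].mean(0).round(1),'nave z',np.median(N[:,2]).round(1))
p=s['eef_pos'];print(p)
Q=P.reshape(-1,3);Q=Q[np.isfinite(Q[:,2])];Q=Q[(np.hypot(Q[:,0]-p[0],Q[:,1]-p[1])<30)&(abs(Q[:,0]-p[0])<17)]
for a,b in [(-10,4),(4,14),(14,24),(24,34)]:
    q=Q[(Q[:,2]-p[2]>a)&(Q[:,2]-p[2]<b)&(Q[:,1]>p[1])]
    if len(q)>10:c,e=circ(q[:,:2],21);print(a,b,len(q),(c-p[:2]).round(2),e.round(2))
E
```

```text
w6 axle [540.19 324.98] 0.04 top 193.4 [540.  325.2 192.2] nave z 152.6
w8 axle [540.17 325.04] 0.08 top 194.1 [540.1 325.5 192.7] nave z 152.6
w9 axle [540.15 324.98] 0.03 top 194.1 [540.3 325.4 192.7] nave z 152.7
[539.2748595  260.53417392 263.69735624]
-10 4 573 [-0.66  0.67] 0.29
4 14 508 [-0.66  0.59] 0.25
14 24 620 [-0.64  0.6 ] 0.26
24 34 796 [-0.59  0.59] 0.27
```

Emit:
{"api": "send_rows", "payload": {"plan": [[[1.0, 0.1, 0], 0], [[2.0, 0.05, 0], 0], [[2.0, 0, 0], 0], [[1.0, 0, 0.5], 0], [[0.39, 0, 1.5], 0], [[0, 0, 2.0], 0], [[0, 0, 1.0], 0], [[0, 0, 0], 0], [[0, 0, 0], 0]]}}

```text
clock: 29.4
eef_pos: [541.6, 325.7, 214.3]
tcp_rot: [[0.001, 1.0, 0.001], [1.0, -0.001, 0.0], [0.0, 0.001, -1.0]]
force: [-0.3, -0.2, -0.7]
width: 42.3
```

```bash
python3 - <<'E'
from h import *
s=state();print(s['eef_pos'],s['force'])
f=grab_frame('side');g=grab_frame('scene');s=state();print(s['eef_pos'],s['force'])
a=np.hstack([cv2.resize(f['img'][190:300,200:330],(398,337)),cv2.resize(g['img'][90:200,310:440],(398,337))]);cv2.imwrite('pics/c10.png',a[...,::-1])
E
```

```text
[541.59163269 325.67168502 214.26678622] [-0.28117154 -0.2225545  -0.70712025]
[541.82000554 325.91837967 214.87805453] [-0.07836199  0.35958837 -0.40371502]
```

View pics/c10.png

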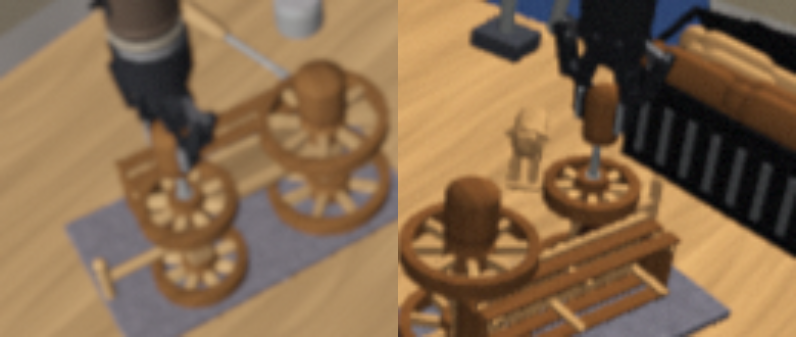

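Emit:
{"api": "send_rows", "payload": {"plan": [[[0, 0, 0], 0], [[0, 0, 0], 0]]}}

```text
clock: 29.75
eef_pos: [541.3, 326.0, 214.4]
tcp_rot: [[0.0, 1.0, 0.001], [1.0, -0.0, 0.0], [0.0, 0.001, -1.0]]
force: [-0.3, 0.4, -0.0]
width: 42.2
```

Emit:
{"api": "send_rows", "payload": {"plan": [[[0, 0, 0], 0], [[0, 0, 0], 0]]}}

```text
clock: 30.0
eef_pos: [541.1, 325.9, 213.9]
tcp_rot: [[-0.0, 1.0, 0.0], [1.0, 0.0, 0.0], [0.0, 0.0, -1.0]]
force: [0.5, 0.3, -0.7]
width: 42.3
```

Emit:
{"api": "send_rows", "payload": {"plan": [[[-0.1, -0.04, 0.2], 0], [[0, 0, 0.4], 0], [[0, 0, 0.5], 0], [[0, 0, 0.5], 0], [[0, 0, 0.5], 0], [[0, 0, 0.3], 0], [[0, 0, 0], 0], [[0, 0, 0], 0]]}}

```text
clock: 31.0
eef_pos: [540.9, 325.0, 190.1]
tcp_rot: [[-0.0, 1.0, 0.0], [1.0, 0.0, 0.0], [0.0, 0.0, -1.0]]
force: [-0.9, 0.6, -0.5]
width: 42.3
```

The cap slid over the axle with no side force. Pressing slowly; home should be TCP about 166.

Emit:
{"api": "send_rows", "payload": {"plan": [[[-0.03, 0, 0.2], 0], [[0, 0, 0.2], 0], [[0, 0, 0.15], 0], [[0, 0, 0.15], 0], [[0, 0, 0.1], 0], [[0, 0, 0.1], 0], [[0, 0, 0.1], 0], [[0, 0, 0.1], 0], [[0, 0, 0.1], 0], [[0, 0, 0.1], 0], [[0, 0, 0.1], 0], [[0, 0, 0.1], 0], [[0, 0, 0.1], 0], [[0, 0, 0.1], 0], [[0, 0, 0.1], 0], [[0, 0, 0.1], 0], [[0, 0, 0], 0], [[0, 0, 0], 0]]}}

```text
clock: 33.25
eef_pos: [541.0, 324.3, 171.8]
tcp_rot: [[-0.0, 1.0, 0.001], [1.0, 0.0, -0.001], [-0.001, 0.001, -1.0]]
force: [-1.0, -2.9, 4.3]
width: 42.2
```

Emit:
{"api": "send_rows", "payload": {"plan": [[[0, 0, 0.08], 0], [[0, 0, 0.08], 0], [[0, 0, 0.08], 0], [[0, 0, 0.08], 0], [[0, 0, 0.08], 0], [[0, 0, 0.08], 0], [[0, 0, 0.08], 0], [[0, 0, 0.08], 0], [[0, 0, 0], 0], [[0, 0, 0], 0]]}}

```text
clock: 34.5
eef_pos: [541.1, 324.2, 166.6]
tcp_rot: [[-0.0, 1.0, 0.001], [1.0, 0.0, -0.001], [-0.001, 0.001, -1.0]]
force: [-3.4, -3.6, 10.1]
width: 42.1
```

Emit:
{"api": "send_rows", "payload": {"plan": [[[0, 0, 0.06], 0], [[0, 0, 0.06], 0], [[0, 0, 0.06], 0], [[0, 0, 0.06], 0], [[0, 0, 0], 0], [[0, 0, 0], 0]]}}

```text
clock: 35.25
eef_pos: [541.1, 324.3, 166.5]
tcp_rot: [[-0.0, 1.0, 0.001], [1.0, 0.0, -0.001], [-0.001, 0.001, -1.0]]
force: [-6.8, -5.9, 18.9]
width: 42.3
```

Hard stop at TCP 166.5 with 19 N. Next: ease off, lower the grip to 20 N, open, and rise. Then do the same press on the dome with shut fingertips.

Emit:
{"api": "send_rows", "payload": {"plan": [[[0, 0, -0.1], 0], [[0, 0, -0.1], 0], [[0, 0, 0], 0], [[0, 0, 0], 0]], "grip_force": 20}}

```text
clock: 35.75
eef_pos: [541.1, 324.2, 166.6]
tcp_rot: [[-0.0, 1.0, 0.001], [1.0, 0.0, -0.001], [-0.001, 0.001, -1.0]]
force: [-3.8, -4.6, 11.8]
width: 42.2
```

Emit:
{"api": "send_rows", "payload": {"plan": [[[0, 0, 0], 0], [[0, 0, 0], 0], [[0, 0, 0], 0], [[0, 0, 0], 0], [[0, 0, 0], 0]], "gripper": 6.5}}

```text
clock: 36.38
eef_pos: [540.6, 324.6, 163.8]
tcp_rot: [[-0.0, 1.0, -0.0], [1.0, 0.0, -0.0], [-0.0, -0.0, -1.0]]
force: [0.1, -0.6, 0.2]
width: 65.1
```

Emit:
{"api": "send_rows", "payload": {"plan": [[[0, 0, -1.0], 0], [[0, 0, -2.0], 0], [[0, 0, -3.0], 0], [[0, 0, -1.5], 0], [[0, 0, 0], 0], [[0, 0, 0], 0]]}}

```text
clock: 37.12
eef_pos: [540.1, 324.3, 238.3]
tcp_rot: [[0.0, 1.0, -0.001], [1.0, -0.0, -0.001], [-0.001, -0.001, -1.0]]
force: [-0.2, -0.6, 0.3]
width: 65.0
```

Emit:
{"api": "send_rows", "payload": {"plan": [[[0, -0.05, 0], 0], [[0, 0, 0], 0], [[0, 0, 0], 0], [[0, 0, 0], 0]], "gripper": 0, "grip_force": 40}}

```text
clock: 37.62
eef_pos: [540.2, 324.5, 238.8]
tcp_rot: [[0.0, 1.0, -0.0], [1.0, -0.0, -0.0], [-0.0, -0.0, -1.0]]
force: [-0.6, -0.1, -0.4]
width: 0.1
```

Emit:
{"api": "send_rows", "payload": {"plan": [[[0.05, 0, 0.5], 0], [[0, 0, 0.7], 0], [[0, 0, 0.5], 0], [[0, 0, 0.3], 0], [[0, 0, 0.15], 0], [[0, 0, 0.08], 0], [[0, 0, 0.08], 0], [[0, 0, 0.08], 0], [[0, 0, 0.08], 0], [[0, 0, 0.05], 0], [[0, 0, 0], 0], [[0, 0, 0], 0]]}}

```text
clock: 39.12
eef_pos: [540.5, 325.3, 214.3]
tcp_rot: [[-0.0, 1.0, 0.001], [1.0, 0.0, 0.0], [0.0, 0.001, -1.0]]
force: [-0.0, 0.4, 2.5]
width: 0.1
```

Emit:
{"api": "send_rows", "payload": {"plan": [[[0, 0, 0.06], 0], [[0, 0, 0.06], 0], [[0, 0, 0.06], 0], [[0, 0, 0.06], 0], [[0, 0, 0.06], 0], [[0, 0, 0.06], 0], [[0, 0, 0], 0], [[0, 0, 0], 0]]}}

```text
clock: 40.12
eef_pos: [541.1, 325.4, 214.1]
tcp_rot: [[-0.0, 1.0, 0.003], [1.0, 0.0, 0.001], [0.001, 0.003, -1.0]]
force: [-3.1, -2.0, 12.8]
width: 0.1
```

Emit:
{"api": "send_rows", "payload": {"plan": [[[0, 0, 0.06], 0], [[0, 0, 0.06], 0], [[0, 0, 0.06], 0], [[0, 0, 0.06], 0], [[0, 0, 0], 0], [[0, 0, 0], 0]]}}

```text
clock: 40.88
eef_pos: [541.4, 325.5, 214.0]
tcp_rot: [[-0.0, 1.0, 0.004], [1.0, 0.0, 0.001], [0.001, 0.004, -1.0]]
force: [-6.3, -3.9, 21.2]
width: 0.0
```

Emit:
{"api": "send_rows", "payload": {"plan": [[[0, 0, -0.4], 0], [[0, 0, -0.8], 0], [[0, 0, -2.5], 0], [[0, 0, -4.0], 0], [[0, 0, -2.0], 0], [[3.0, 0, 0], 0], [[3.0, 0, 0], 0], [[1.5, 0, 0], 0], [[0, 0, 0], 0], [[0, 0, 0], 0]]}}

```text
clock: 42.12
eef_pos: [540.1, 399.2, 304.3]
tcp_rot: [[0.0, 1.0, -0.001], [1.0, -0.0, -0.001], [-0.001, -0.001, -1.0]]
force: [0.1, -0.4, -0.5]
width: 0.1
```

```bash
python3 - <<'E'
from m import *
s=state();w=grab_frame('wrist');save(w,'w11.png');f=grab_frame('side');g=grab_frame('scene');save(f,'sd11.png');save(g,'sc11.png')
print(s['clock'],s['eef_pos'].round(1))
P=cloud(w,s);c=np.array([540.2,325.0]);print('small',apex(P,c,204,222,13),'rim',plane(P,c,44,54,144))
c=np.array([506.8,147.1]);print('large',apex(P,c,204,222,16),'rim',plane(P,c,62,75,144))
s0=dict(eef_pos=np.array([624.178,0.04,230.066]),tcp_rot=np.array([[0,1,-.00226],[1,0,.00019],[.00019,-.00226,-1]]))
P0=cloud(pickle.load(open('wrist0.pkl','rb')),s0);c=np.array([415.5,-91.5]);print('small on table',apex(P0,c,50,70,13),plane(P0,c,28,50,0))
for n,F in [('side',f),('scene',g)]:
    for c,nm in [((506.8,147.1),'L'),((540.2,325.0),'S')]:
        print(n,nm,apex(cloud(F),np.array(c),204,222,16))
E
```

```text
42.125 [540.1 399.2 304.3]
small (array([0., 0., 0., 0.]), np.int64(0)) rim (np.float64(144.5), np.int64(1643))
large (array([0., 0., 0., 0.]), np.int64(0)) rim (np.float64(144.45), np.int64(68))
small on table (array([ 6.26511e+01, -4.90000e-03, -2.00000e-04, -1.64000e-02]), np.int64(319)) (np.float64(0.6), np.int64(1961))
side L (array([ 2.128337e+02,  2.790000e-02, -1.740000e-02, -6.700000e-03]), np.int64(29))
side S (array([ 2.125471e+02,  1.170000e-02,  4.160000e-02, -1.340000e-02]), np.int64(41))
scene L (array([ 2.138845e+02,  9.230000e-02,  3.560000e-02, -9.300000e-03]), np.int64(36))
scene S (array([ 2.136254e+02,  5.600000e-02,  7.390000e-02, -1.220000e-02]), np.int64(27))
```

View pics/w11.png

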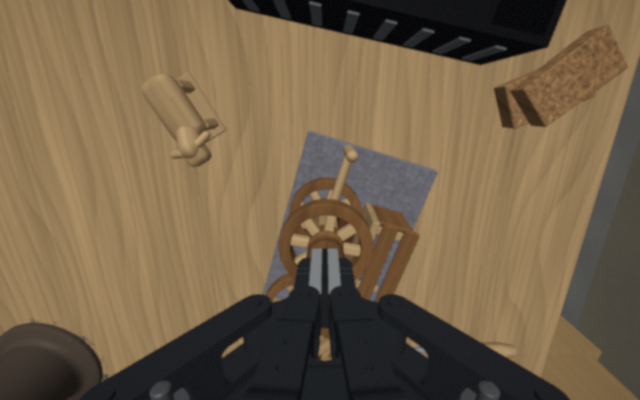

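View pics/sc11.png

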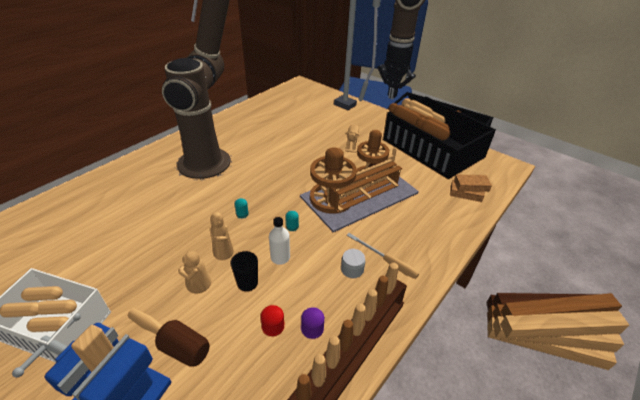

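View pics/sd11.png

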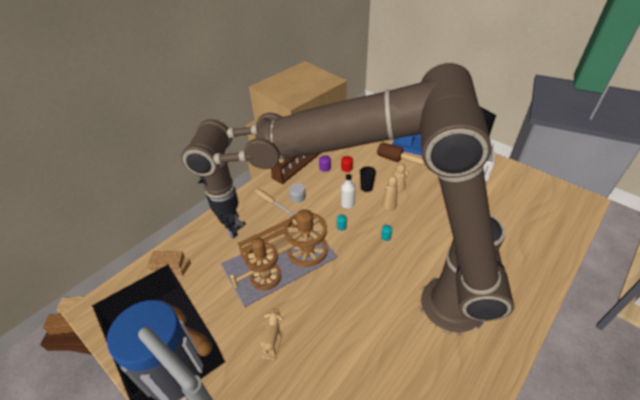

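The overview shows both caps on their wheels and every bystander standing where it was. One clean wrist look from the side where the fingers don't hide the small cap.

Emit:
{"api": "send_rows", "payload": {"plan": [[[-3.0, 0, 0], 0], [[-5.0, 0, 0], 0], [[-5.0, 0, 0], 0], [[-2.5, 0, 0], 0], [[0, 0, 0], 0], [[0, 0, 0], 0]], "gripper": 8.5}}

```text
clock: 43.02
eef_pos: [540.4, 245.4, 305.2]
tcp_rot: [[0.001, 1.0, 0.001], [1.0, -0.001, 0.001], [0.001, 0.001, -1.0]]
force: [-0.6, 0.4, 0.2]
width: 84.9
```

```bash
python3 - <<'E'
from m import *
s=state();w=grab_frame('wrist');save(w,'w12.png')
print(s['clock'],s['eef_pos'].round(1))
P=cloud(w,s);c=np.array([540.2,325.0]);print('small',apex(P,c,204,222,13),'rim',plane(P,c,44,54,144))
q=P[(np.hypot(P[...,0]-540,P[...,1]-325)<28)&(P[...,2]>160)&(P[...,2]<198)];print(circ(q[:,:2],21))
c=np.array([506.8,147.1]);print('large',apex(P,c,204,222,16),'rim',plane(P,c,62,75,144))
E
```

```text
43.025 [540.4 245.4 305.2]
small (array([ 2.149387e+02,  9.000000e-04,  8.000000e-03, -1.500000e-02]), np.int64(928)) rim (np.float64(144.55), np.int64(3334))h.py:24: RuntimeWarning: Mean of empty slice.
  g=least_squares(lambda p:np.hypot(*(xy-p[:2]).T)-r,np.r_[xy.mean(0)],loss='soft_l1',f_scale=2); return g.x,np.sqrt(np.mean(g.fun**2))
  ret = um.true_divide(
Traceback (most recent call last):
  File "h.py", line 24, in circ
    g=least_squares(lambda p:np.hypot(*(xy-p[:2]).T)-r,np.r_[xy.mean(0)],loss='soft_l1',f_scale=2); return g.x,np.sqrt(np.mean(g.fun**2))
ValueError: Initial guess is outside of provided bounds
```

View pics/w12.png

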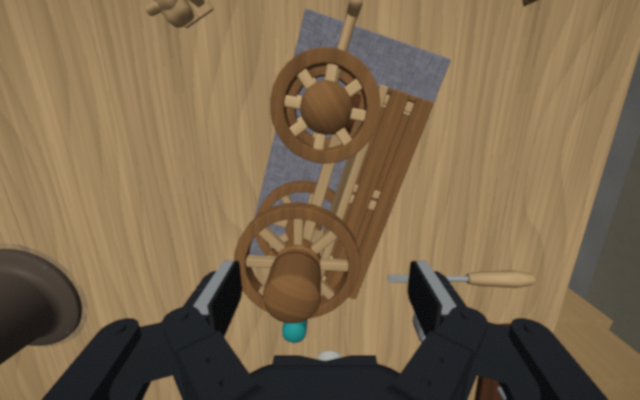

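The small cap's apex is 214.9 with the rim reading 144.55, so 214.4 corrected against 62.05 when it stood on the table. Its foot is therefore at about 152.3, within 0.3 mm of the nave, matching the fingertips' stop at 214.0. Handing in.

```bash
python3 - <<'E'
from h import *
print(close_job())
E
```

```text
the job is handed in; nothing more can be done
None
```

Both caps are on their axles and fully home, the large one first on the rear wheel, then the small one on the front. I handed the job in at about 43 s of the 64 s allowed.

- **A slip I mended:** opening the fingers pulled the large cap back up by about 1.4 mm. I pressed it home again on its dome with the fingers shut (23 N), and repeated that press on the small cap (21 N).
- **Large cap:** its top measured 214.0 mm after the second press, which puts its foot within about 0.2 mm of the nave, and it sits level.
- **Small cap:** its top measured 214.4 mm, which puts its foot about 0.3 mm from the nave. That is within measuring error, and the press met a hard stop.
- **Bystanders:** the last overview pictures show them all standing where they were, with the arm clear of everything.
- **Checks that failed or disagreed:**
  - The scene and side cameras read the cap tops 0.4–1.5 mm lower than the wrist camera. They have few points there and also read the wheel rim low, so I went by the wrist camera.
  - The final script stopped on an error before re-measuring the large cap from the last wrist view. Its height comes from the wrist look just after its second press.

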